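# Chuck a turned blank for carving

### The job

Take the tall straight round blank out of the crate and stand it upright between the open jaws of the carving chuck, down on the chuck's face. Then swing the sleeve's handle clockwise (seen from above) until all three jaws grip the blank firmly, and let go. Leave the other pieces standing in the crate and do not disturb the spoon, gouge and knife.

Things in the scene. Friction and masses are not known exactly. Their poses are not given: they have to be found in the camera images.
- chuck: Steel three-jaw carving chuck fixed to the table, axis upright: grey base plate 150 x 150 x 14 mm, round body, top face 100 mm across and 60 mm above the table. Origin on the chuck axis at table height, z up. The jaws lie at 0, 120 and 240 degrees from its x axis.
- chuck_seat (a point): Centre of the chuck's flat top face, on the axis, 60 mm above the table: the blank's foot stands here.
- sleeve (a joint): Angle of the sleeve, the 108 mm wide knurled ring round the chuck (23 to 45 mm above the table): 0 open, grows clockwise seen from above, stop at 1.9 rad. Moves all jaws 8 mm inward per rad; stays where left (about 3 N at the handle post turns it). The jaws touch the round blank at about 1.25 rad; a firm grip is a little beyond (some 10 N more at the post).
- sleeve_post (a point): Top centre of the handle post: an upright round steel post 18 mm in diameter, 55 mm tall (28 to 83 mm above the table), on the end of a 10 mm bar (29 to 39 mm above the table) that sticks out radially from the sleeve. The post stands 110 mm from the chuck axis and goes round with the sleeve. At sleeve angle 0 it is on the chuck's -x side.
- jaw0: Steel jaw, 15 mm wide, 26 mm high, 24 mm long radially. Origin at the foot of its flat inner face, on the chuck's top face; its x axis points outward from the chuck axis. With the sleeve at 0 the inner face is 28 mm from the axis.
- jaw1: Second jaw, the same, 120 degrees round.
- jaw2: Third jaw, the same, 240 degrees round.
- crate: Plywood crate without lid, fixed, 200 x 200 x 45 mm outside, walls and floor 8 mm. Origin at the centre of its underside, z up. Four wooden pieces of the same timber stand in it in a rough square of 80 mm pitch, in any order.
- blank: The tall straight round blank: light wooden cylinder 36 mm in diameter, 80 mm tall, 60 g, standing. Origin at the centre of its foot, z along its axis.
- square: Another piece in the crate: square wooden billet 34 x 34 x 80 mm, standing. Origin at the centre of its foot.
- stub: Another piece: short round stub 36 mm in diameter, only 34 mm tall. Origin at the centre of its foot.
- taper: Another piece: tapering round cone, 44 mm wide at the foot, 24 mm at the top, 70 mm tall. Origin at the centre of its foot.
- spoon: Bystander: wooden spoon about 200 mm long lying on the table beyond the work, between crate and chuck. Origin near its middle.
- gouge: Bystander: gouge with a round dark handle, 200 mm long, lying on the table beyond the work on the left.
- knife: Bystander: knife with a dark wooden handle, 230 mm long, lying on the table beyond the work on the right.
There are look-alikes about, which are no part of the job. There is more than one size of the chuck; the job needs the middle-sized.

How it is judged:
By the outcome, as a careful person would: the job done as asked, in the order asked, and still so for the second after the job is handed in, with the robot touching nothing.
It also fails if it takes over 54 s, if anything falls off the work surface, if the arm or the gripper's body presses on something with over 40 N, if the wrist force passes 120 N, or if a joint passes its speed limit or range.

### The arm

A 6-joint arm with a two-finger parallel gripper is mounted at the origin on the work surface. World frame = base frame: x ahead of the robot, y to its left, z up, the work surface at z = 0. Lengths are in m, angles in rad, forces in N, time in s.
With the tool pointing down it reaches from about 0.35 to 0.975 m from the base axis. Payload 4.9 kg.
Tool frame: the origin (TCP) lies on the front face of the gripper's body, between the roots of the fingers; the fingertips stand ctrl.tip_extent ahead of it and the grasp point (between the pads) lies 54 mm ahead of it (ctrl.tip_extent is the distance from the TCP to the fingertips, in m); z points along the fingers, y is the line along which they close (so a half turn about z gives the same grasp; the last joint's range is limited). The gripper opens to 85 mm and grips with 20 to 120 N. Pads are 22 mm wide; open, the fingers measure 114 mm over their backs; the gripper's body (76 mm by 85 mm) begins 54 mm behind the grasp point. The pads swing forward as they close: fully open they stand 13 mm farther back than shut.
Start: joints at [-1.454, 0.053, 1.613, -0, 1.476, -0.119], TCP at [0.146, -0.608, 0.304] pointing down, gripper open.
Joint ranges: [-3.01, 3.01], [-1.01, 2.22], [0.06, 2.58], [-1.02, 4.17], [0.09, 2.62], [-3.14, 3.14]. Speed limits (rad/s): [2.57, 2.57, 3.14, 3.14, 3.14, 3.14].

### API

Orientations are given as a rotation vector (axis times angle).
In Python, from station import ctrl gives the robot as it stands.
- The arm moves only by the tool apply_moves, never from a script. Its argument "rows" is one flat list of numbers, 6 for each row, row after row: the shift along the tool's x, y, z normalised to -1 to 1, where 1 is 0.6 m, then the turn, a rotation vector about the tool's x, y, z normalised to -1 to 1, where 1 is 90 degrees. A call has 1 to 20 rows; each row is the pose to reach, as a shift and turn from the pose commanded when the call began, along the tool's axes at that moment; what a row does not reach only later rows make up. A row lasts 1/10 s, in which the tool goes at most 50 mm and 8.59 degrees, less where a joint would pass 70% of its speed; a pose out of reach is approached as far as the arm can. A call with a number of a shift or a turn outside -1 to 1 is refused whole. A call with a gripper value outside its range is refused whole. "grip" is the opening, from 0 (shut) to 1 (fully open), set as the call begins (left out, the last holds). The fingers move at their own pace and stop on an object; "grip_force" is the grip in N (left out, the last holds). Time passes only in rows, so rows that repeat a pose let the fingers close. It gives the time, the measured TCP pose, the force, the opening and the grip force at its end, in the units of the state.
- ctrl.get_obs(): the state, without advancing time (a new reading comes with each control period).
- ctrl.get_image(name): name is "scene" or "top"; returns (picture, depth): 480x640x3 uint8, blue, green, red; 480x640 float32, m along the optical axis (not along the pixel's ray), 0 where there is no reading.
- ctrl.camera_model(name): a dict with "mtx" (3x3 intrinsics, pixels), "R" (3x3) and "t" (3): a world point X has camera coordinates R X + t. Camera axes: x right, y down, z forward; pixel columns grow to the right and rows downward; lengths in m; the calibration is good to about 2 mm. A picture is of the moment at which its call begins. camera_model takes no time and is no camera call.
- ctrl.finish_job(): hands the job in; it is judged then, once.
The state is a dict: "t": time; "q": joint angles; "dq": joint speeds; "effort": joint torques, N m; "tool_pos": TCP position; "tool_rot": TCP orientation; "contact_force": force on the tool from outside, world axes, zero at the start; "wrist_torque": the same for the moment, N m; "opening": finger opening in m; "grip_force": force on a finger pad.
Only numpy, scipy, OpenCV 4.12 (cv2) and the standard library are available. Lean on these libraries where they do the work, as an engineer would, in place of code of your own. Each camera call takes 0.05 s, during which the arm holds its last target. There are 200 camera calls.

## Working session

There is one attempt and no reset: what is moved stays moved. The work goes in short steps, Python scripts to look and compute and a tool call to move; the robot and the scene stay as the last step left them, time stands still between calls to the robot, and variables do not carry over. Pictures are saved under pics/ and viewed, at most 10 in all, crops included, and the job is handed in when it is done.

Besides the shell and the picture viewer there is one more tool, called after "Request:" by a JSON object that holds its "api" and its "payload". apply_moves: Moves the arm, as the interface text tells. Its arguments: {"type":"object","properties":{"rows":{"type":"array","items":{"type":"number"}},"grip":{"type":"number"},"grip_force":{"type":"number"}},"required":["rows"]}

```bash
ls; mkdir -p pics
python3 - <<'E'
from station import ctrl
import cv2,numpy as np
for n in("scene","top"):
    im,d=ctrl.get_image(n); cv2.imwrite(f"pics/{n}0.png",im); np.save(f"pics/{n}0.npy",d)
    m=ctrl.camera_model(n); print(n,m)
print(ctrl.get_obs(),ctrl.tip_extent)
E
```

```text
pics
scene {'mtx': array([[487.47582798,   0.        , 319.47866393],
       [  0.        , 487.47582798, 241.00686621],
       [  0.        ,   0.        ,   1.        ]]), 'R': array([[-0.62292249,  0.78228294, -0.00099099],
       [ 0.59613892,  0.47387721, -0.64811942],
       [-0.50654315, -0.40431893, -0.76153807]]), 't': array([ 0.33043534, -0.24265298,  1.41153558])}
top {'mtx': array([[458.42276143,   0.        , 317.46367492],
       [  0.        , 458.42276143, 235.53588652],
       [  0.        ,   0.        ,   1.        ]]), 'R': array([[ 0.02055602, -0.99947374,  0.0250938 ],
       [-0.98922348, -0.02397161, -0.14443778],
       [ 0.14496331, -0.02185431, -0.98919565]]), 't': array([-0.0375258 ,  0.5195796 ,  1.11302302])}
{'t': 0.1, 'q': array([-1.45400513e+00,  5.32515663e-02,  1.61412422e+00,  2.38213067e-05,
        1.47606972e+00, -1.19011895e-01]), 'dq': array([-0.0017373 , -0.00086887, -0.00281856,  0.00020688,  0.00150876,
       -0.00140274]), 'effort': array([ 9.31578252e-04, -3.94905674e+01, -3.71365142e+01, -8.39213499e-05,
        3.92286340e-03,  9.77058988e-06]), 'tool_pos': array([ 0.14596196, -0.60727044,  0.30282962]), 'tool_rot': array([-3.11794311e+00, -3.69319594e-01, -4.04551051e-05]), 'contact_force': array([-0.03405563,  0.03257603,  0.40948921]), 'wrist_torque': array([-2.66729900e-02, -9.94077395e-06,  2.42062485e-02]), 'grip_force': 0.0, 'opening': 0.08525148508485254} 0.0726
```

View pics/top0.png

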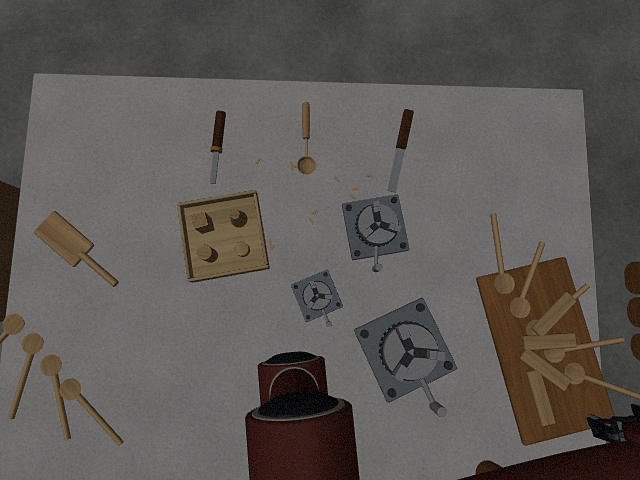

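View pics/scene0.png

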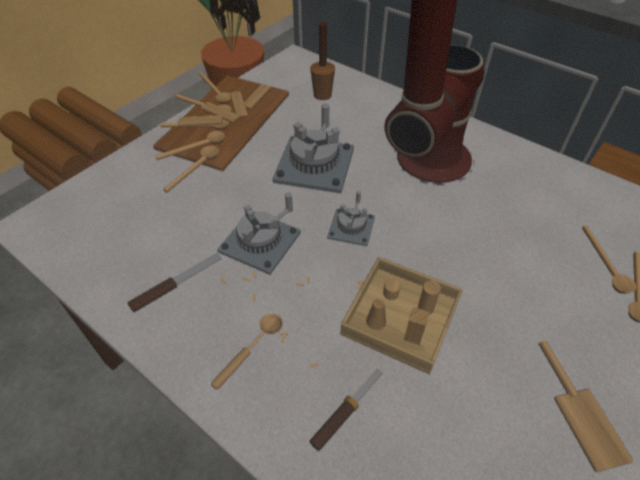

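The top view shows three chucks, at (377,226), (317,295) and (407,350). By size (about 62 px for 150 mm) the middle one is (377,226), with its post at (377,267).

Candidates for the blank, as top pixel / scene pixel:
- tall round piece: (206,252) / (430,293)
- stub: (243,249) / (391,289)
- taper: (238,216) / (376,315)
- square: (203,222) / (417,325)

By description the blank is the first. I'll check it with a close crop and the depth data.

```bash
cat > h.py <<'E'
import numpy as np,cv2
from station import ctrl
def cloud(n,d):
    m=ctrl.camera_model(n);v,u=np.nonzero(d>0);z=d[v,u]
    p=np.linalg.inv(m["mtx"])@np.array([u*z,v*z,z])
    return (m["R"].T@(p-m["t"][:,None])).T,u,v
def box(P,lo,hi): return P[((P>lo)&(P<hi)).all(1)]
def proj(n,X):
    m=ctrl.camera_model(n);c=m["R"]@np.asarray(X,float)+m["t"];c=m["mtx"]@c;return c[:2]/c[2]
E
python3 - <<'E'
from h import *
ims=[]
for n,(u0,v0,u1,v1) in dict(top=(170,180,280,290),scene=(330,250,470,375)).items():
    im=cv2.imread(f"pics/{n}0.png");d=np.load(f"pics/{n}0.npy");P,u,v=cloud(n,d)
    ims.append(cv2.resize(im[v0:v1,u0:u1],(400,400),interpolation=cv2.INTER_CUBIC))
    tab=P[(abs(P[:,2])<.02)];print(n,"table z",np.median(tab[:,2]))
    if n=="top":
        s=(u>=178)&(u<270)&(v>190)&(v<282)
        Q=P[s];L=Q[(Q[:,2]>.036)&(Q[:,2]<.054)]
        h=Q[Q[:,2]>.036]
        print("crate bb",Q[Q[:,2]>.03].min(0),Q[Q[:,2]>.03].max(0))
        r=cv2.minAreaRect(h[:,:2].astype(np.float32));print("crate",r)
        cx,cy=r[0]
    for zlo,zhi in((.034,.05),(.07,.085),(.082,.096)):
        Q=box(P,[cx-.08,cy-.08,zlo],[cx+.08,cy+.08,zhi])
        if len(Q)<5: continue
        g=np.floor((Q[:,:2]-[cx-.1,cy-.1])/.003).astype(int);M=np.zeros((70,70),np.uint8);M[g[:,0],g[:,1]]=1
        k,l=cv2.connectedComponents(cv2.dilate(M,np.ones((2,2))))
        for i in range(1,k):
            q=Q[l[g[:,0],g[:,1]]==i]
            if len(q)>8:print(n,zlo,len(q),"mid",(q.min(0)+q.max(0))/2,"ext",np.ptp(q,axis=0),"zmed",np.median(q[:,2]))
    # chuck
    c0=[.62,-.15]
    if n=="top":
        s=(u>335)&(u<415)&(v>190)&(v<275);Q=P[s]
        b=Q[(Q[:,2]>.008)&(Q[:,2]<.02)];print("base",cv2.minAreaRect(b[:,:2].astype(np.float32)))
        c0=np.array(cv2.minAreaRect(b[:,:2].astype(np.float32))[0])
        CC=c0
    c0=CC
    Q=box(P,[c0[0]-.16,c0[1]-.1,.07],[c0[0]+.07,c0[1]+.1,.1])
    t=Q[np.hypot(*(Q[:,:2]-c0).T)>.085];print("post",len(t),t.min(0),t.max(0),np.median(t,0))
    f=box(P,[c0[0]-.06,c0[1]-.06,.056],[c0[0]+.06,c0[1]+.06,.064]);print("face",len(f),cv2.minEnclosingCircle(f[:,:2].astype(np.float32)))
cv2.imwrite("pics/crop.png",np.hstack(ims))
E
```

```text
top table z 0.0015570391817716785
crate bb [0.39939694 0.09472079 0.03006671] [0.62955222 0.32505375 0.0950659 ]
crate ((0.5158697962760925, 0.21182234585285187), (0.20105710625648499, 0.2006899118423462), 11.393777847290039)
top 0.034 9 mid [0.44247719 0.29080168 0.03983214] ext [0.01298237 0.00194038 0.01150711] zmed 0.03938249321750309
top 0.034 18 mid [0.46339274 0.23467146 0.04128611] ext [0.02727386 0.01744269 0.01133396] zmed 0.043315158654101835
top 0.034 166 mid [0.48254593 0.16332701 0.04188176] ext [0.03281545 0.03459238 0.01468062] zmed 0.04309363517794897
top 0.034 33 mid [0.54386276 0.2541753  0.0423263 ] ext [0.03961445 0.03091727 0.0152501 ] zmed 0.04187363133748359
top 0.034 43 mid [0.56160051 0.17744614 0.04198791] ext [0.03443376 0.03494093 0.01576828] zmed 0.041510135388884026
top 0.07 22 mid [0.46716179 0.23302347 0.07789539] ext [0.03244119 0.0127733  0.01415674] zmed 0.07795521963402015
top 0.07 38 mid [0.54215552 0.25420382 0.07782113] ext [0.03975628 0.03086299 0.01402553] zmed 0.0782936625352777
top 0.07 95 mid [0.56175485 0.17675941 0.07663716] ext [0.02551
[... 1427 characters left out ...]
1488795] zmed 0.07922950573017033
scene 0.07 82 mid [0.5532314  0.26588543 0.07767888] ext [0.02279384 0.03239395 0.01439375] zmed 0.0786335895084733
scene 0.07 120 mid [0.56299685 0.18062307 0.07614892] ext [0.02633035 0.0241893  0.01105822] zmed 0.07626721219990382
scene 0.082 215 mid [0.46767578 0.24678603 0.08698042] ext [0.03914378 0.03423325 0.00974875] zmed 0.0866885986865138
scene 0.082 271 mid [0.54420533 0.26205455 0.08696237] ext [0.04084597 0.03978786 0.00870579] zmed 0.08686456018703619
post 52 [ 0.43215076 -0.17925084  0.070704  ] [ 0.45135046 -0.15964134  0.08548175] [ 0.44382084 -0.16780702  0.07998531]
face 777 ((0.5524829030036926, -0.17210574448108673), 0.0518450066447258)
```

View pics/crop.png

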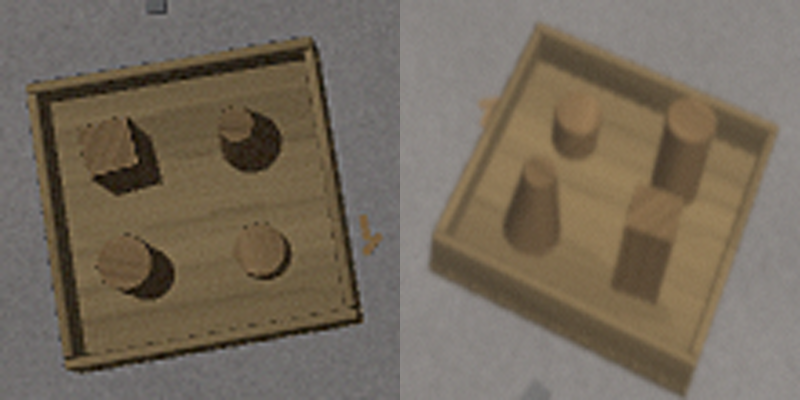

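The crop confirms it: the blank is the tall straight round piece at crop (125,262), right half (690,120). The taper, stub and square are clearly different shapes. Next, a helper that turns target poses into move rows.

```bash
cat >> h.py <<'E'
from scipy.spatial.transform import Rotation as Ro
def cur():
    o=ctrl.get_obs();return o,o["tool_pos"],Ro.from_rotvec(o["tool_rot"])
def row(pos,yaw,base=None):
    """yaw = world angle (deg) of tool y axis, tool pointing down"""
    o,p,R=cur() if base is None else (None,*base)
    y=np.array([np.cos(np.radians(yaw)),np.sin(np.radians(yaw)),0]);z=np.array([0,0,-1.])
    T=Ro.from_matrix(np.c_[np.cross(y,z),y,z])
    s=R.inv().apply(np.array(pos)-p)/.6; w=(R.inv()*T).as_rotvec()/(np.pi/2)
    return np.round(np.r_[s,w],4).tolist()
def ycur():
    _,_,R=cur();y=R.as_matrix()[:,1];return np.degrees(np.arctan2(y[1],y[0]))
E
python3 - <<'E'
from h import *
print("yaw now",ycur())
y=ycur()
print(row([.48,-.2,.29],y))
for a in(101.4,-78.6):
  print(a,row([.467,.245,.24],a))
# jaws yaw: points z .08-.09 near axis
for n,c in(("top",(.552,-.174)),("scene",(.5525,-.172))):
    P,u,v=cloud(n,np.load(f"pics/{n}0.npy"));Q=box(P,[c[0]-.06,c[1]-.06,.08],[c[0]+.06,c[1]+.06,.092])
    d=Q[:,:2]-c;a=np.arctan2(d[:,1],d[:,0]);r=np.hypot(*d.T)
    print(n,len(Q),np.degrees(np.angle(np.exp(3j*a).mean()))/3,np.percentile(r,[3,50,97]))
    for k in range(3):
        s=abs(np.angle(np.exp(1j*(a-.15-k*2.0944))))<.8;print(np.degrees(np.median(a[s])),np.percentile(r[s],[3,50,97]))
E
```

```text
yaw now -76.48959568366546
[0.6999, -0.5299, 0.0225, -0.0012, -0.0002, -0.0]
101.4 [0.8521, -1.2559, 0.1072, 0.0002, -0.0018, -1.9766]
-78.6 [0.8521, -1.2559, 0.1072, -0.0012, -0.0001, 0.0234]
top 201 10.985731626287366 [0.02721142 0.04014407 0.05189675]
10.824882549359968 [0.0265252  0.03934776 0.0512551 ]
132.30339519963744 [0.02833675 0.04092973 0.05243879]
-110.11515227302185 [0.02786202 0.04052233 0.05183668]
scene 176 11.666771763420456 [0.02803061 0.04229976 0.0520833 ]
13.088244723591124 [0.02780637 0.04214465 0.05157419]
130.53448097396398 [0.02861664 0.04263461 0.05202474]
-108.7218907997219 [0.02807204 0.04058827 0.05245168]
```

Request:
{"api": "apply_moves", "payload": {"rows": [0.7,-0.53,0.02,0,0,0,0.7,-0.53,0.02,0,0,0,0.7,-0.53,0.02,0,0,0,0.7,-0.53,0.02,0,0,0,0.7,-0.53,0.02,0,0,0,0.7,-0.53,0.02,0,0,0,0.7,-0.53,0.02,0,0,0,0.7,-0.53,0.02,0,0,0,0.7,-0.53,0.02,0,0,0,0.7,-0.53,0.02,0,0,0,0.7,-0.53,0.02,0,0,0], "grip": 1}}

```text
t: 1.2
tool_pos: [0.4814, -0.1973, 0.2913]
tool_rot: [-3.118, -0.374, 0.0]
contact_force: [-0.4, -0.9, 0.5]
opening: 0.0851
grip_force: 0.0
```

Run:
```python
from h import *
o,p,R=cur();print(o["t"],p,ycur(),o["q"],row([.467,.245,.2],-78.6))
```

```text
1.2 [ 0.48138077 -0.19733062  0.29134568] -76.31813833113048 [-5.32462664e-01 -1.92716589e-01  1.86711489e+00  7.97166924e-04
  1.46792805e+00  7.99457993e-01] [0.1511, -0.7218, 0.153, -0.0007, -0.0, 0.0254]
```

Request:
{"api": "apply_moves", "payload": {"rows": [0.151,-0.722,0,0,0,0.025,0.151,-0.722,0,0,0,0.025,0.151,-0.722,0,0,0,0.025,0.151,-0.722,0,0,0,0.025,0.151,-0.722,0,0,0,0.025,0.151,-0.722,0,0,0,0.025,0.151,-0.722,0,0,0,0.025,0.151,-0.722,0,0,0,0.025,0.151,-0.722,0,0,0,0.025,0.151,-0.722,0.153,0,0,0.025,0.151,-0.722,0.153,0,0,0.025,0.151,-0.722,0.153,0,0,0.025,0.151,-0.722,0.153,0,0,0.025,0.151,-0.722,0.153,0,0,0.025,0.151,-0.722,0.153,0,0,0.025]}}

```text
t: 2.7
tool_pos: [0.4686, 0.2422, 0.2033]
tool_rot: [-3.125, -0.307, -0.008]
contact_force: [0.6, 0.9, 0.2]
opening: 0.0853
grip_force: 0.0
```

Run:
```python
from h import *
o,p,R=cur();print(o["t"],p,ycur(),row([.467,.245,.121],-78.6))
im,d=ctrl.get_image("scene");P,u,v=cloud("scene",d)
cv2.imwrite("pics/near.png",cv2.resize(im[200:380,320:520],(800,600)[:2]))
```

```text
2.7 [0.46858273 0.24221025 0.20328754] -78.77853796960632 [-0.0024, -0.005, 0.1371, -0.0005, -0.0033, -0.002]
```

View pics/near.png

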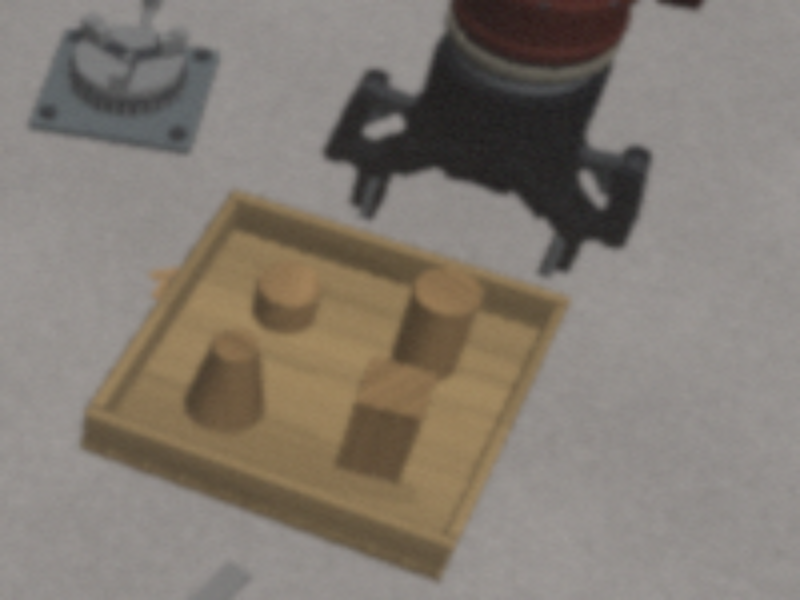

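The open gripper sits above the blank: fingertips at crop (370,210) and (553,272), blank at (448,290). Descending and closing.

Request:
{"api": "apply_moves", "payload": {"rows": [-0.002,-0.003,0.05,0,-0.003,0,-0.002,-0.003,0.09,0,-0.003,0,-0.002,-0.003,0.12,0,-0.003,0,-0.002,-0.003,0.132,0,-0.003,0,-0.002,-0.003,0.132,0,-0.003,0,-0.002,-0.003,0.132,0,-0.003,0,-0.002,-0.003,0.132,0,-0.003,0]}}

```text
t: 3.45
tool_pos: [0.4665, 0.2439, 0.1226]
tool_rot: [-3.126, -0.308, 0.003]
contact_force: [-0.5, -0.1, -0.3]
opening: 0.0859
grip_force: 0.0
```

Request:
{"api": "apply_moves", "payload": {"rows": [0,0,0,0,0,0,0,0,0,0,0,0,0,0,0,0,0,0,0,0,0,0,0,0,0,0,0,0,0,0,0,0,0,0,0,0,0,0,0,0,0,0,0,0,0,0,0,0,0,0,0,0,0,0,0,0,0,0,0,0], "grip": 0, "grip_force": 30}}

```text
t: 4.45
tool_pos: [0.4655, 0.2435, 0.1209]
tool_rot: [3.126, 0.308, -0.007]
contact_force: [-0.3, -1.1, -0.5]
opening: 0.0337
grip_force: 32.1
```

Request:
{"api": "apply_moves", "payload": {"rows": [0,0,-0.03,0,0,0,0,0,-0.08,0,0,0,0,0,-0.14,0,0,0,0,0,-0.2,0,0,0,0,0,-0.25,0,0,0,0,0,-0.25,0,0,0,0,0,-0.25,0,0,0,0,0,-0.25,0,0,0]}}

```text
t: 5.25
tool_pos: [0.4654, 0.2434, 0.269]
tool_rot: [3.125, 0.308, -0.012]
contact_force: [0.8, 0.1, -1.1]
opening: 0.0341
grip_force: 32.1
```

Run:
```python
from h import *
o,p,R=cur();print(o["t"],p,ycur(),o["opening"],o["q"])
im,d=ctrl.get_image("scene");P,u,v=cloud("scene",d)
cv2.imwrite("pics/lift.png",cv2.resize(im[160:360,330:530],(600,600)))
Q=box(P,[p[0]-.04,p[1]-.04,p[2]-.13],[p[0]+.04,p[1]+.04,p[2]-.075])
print(len(Q),Q.min(0),Q.max(0),Q.max(0)[2]-p[2])
# side fit circle r=18
from scipy.optimize import least_squares
for lo,hi in((-.108,-.095),(-.095,-.08)):
    q=Q[(Q[:,2]-p[2]>lo)&(Q[:,2]-p[2]<hi)]
    f=least_squares(lambda c:np.hypot(*(q[:,:2]-c).T)-.018,p[:2],loss="soft_l1",f_scale=.002);print(len(q),f.x,f.x-p[:2])
b=o["tool_pos"]
print(row([.5523,-.173,.26],-78.6))
```

```text
5.25 [0.46538229 0.24341762 0.26902024] -78.73911547352436 0.034062792986354604 [ 3.39869944e-01 -1.60411995e-01  1.87653060e+00  7.40348609e-04
  1.43319662e+00  1.71402384e+00]
238 [0.46424798 0.22732577 0.15359915] [0.48704737 0.2623378  0.19371914] -0.07530110270687221
79 [0.46623152 0.24387175] [0.00084923 0.00045413]
100 [0.46609793 0.2440366 ] [0.00071564 0.00061897]
[0.0068, 0.7089, 0.0147, 0.0003, 0.0054, -0.0015]
```

View pics/lift.png

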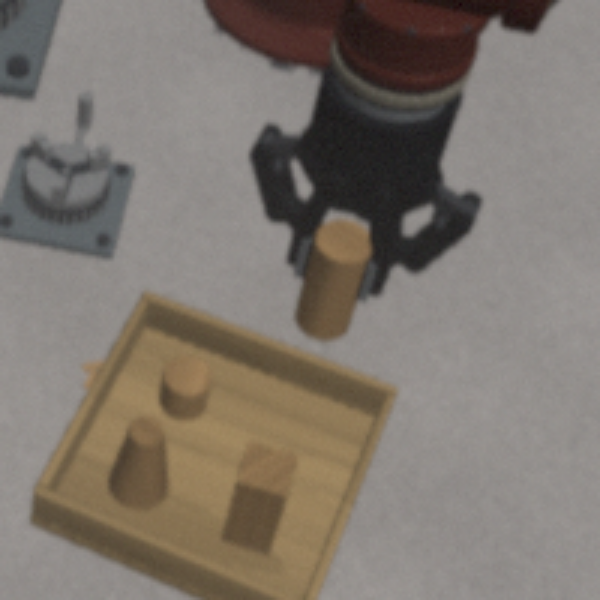

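The blank hangs upright in the pads at crop (335,280). The other three pieces stand undisturbed in the crate. Moving over the chuck.

Request:
{"api": "apply_moves", "payload": {"rows": [0.006,0.709,0,0,0.005,0,0.006,0.709,0,0,0.005,0,0.006,0.709,0,0,0.005,0,0.006,0.709,0,0,0.005,0,0.006,0.709,0,0,0.005,0,0.006,0.709,0,0,0.005,0,0.006,0.709,0,0,0.005,0,0.006,0.709,0,0,0.005,0,0.006,0.709,0.01,0,0.005,0,0.006,0.709,0.05,0,0.005,0,0.006,0.709,0.08,0,0.005,0,0.006,0.709,0.08,0,0.005,0,0.006,0.709,0.08,0,0.005,0,0.006,0.709,0.08,0,0.005,0]}}

```text
t: 6.7
tool_pos: [0.5529, -0.1728, 0.2237]
tool_rot: [3.126, 0.309, 0.006]
contact_force: [-0.3, 0.2, 0.5]
opening: 0.0345
grip_force: 32.1
```

Run:
```python
from h import *
from scipy.optimize import least_squares
o,p,R=cur();print(o["t"],p,ycur(),o["opening"])
im,d=ctrl.get_image("scene");P,u,v=cloud("scene",d)
c=np.array([.5525,-.172])
for lo,hi in((-.108,-.095),(-.095,-.08)):
    q=box(P,[p[0]-.04,p[1]-.04,p[2]+lo],[p[0]+.04,p[1]+.04,p[2]+hi])
    f=least_squares(lambda c:np.hypot(*(q[:,:2]-c).T)-.018,p[:2],loss="soft_l1",f_scale=.002);print(len(q),f.x,f.x-p[:2],"vs axis(scene)",f.x-c)
q=box(P,[p[0]-.04,p[1]-.04,p[2]-.13],[p[0]+.04,p[1]+.04,p[2]-.08]);print("foot",q[:,2].min()-p[2])
cv2.imwrite("pics/over.png",cv2.resize(im[130:290,190:350],(600,600)))
print(R.as_euler("xyz",degrees=True),row([.5518,-.1735,.178],-78.6))
```

```text
6.7 [ 0.55289488 -0.17279598  0.22367164] -78.71642071669065 0.034507775099363966
65 [ 0.55516235 -0.17242991] [0.00226747 0.00036607] vs axis(scene) [ 0.00266235 -0.00042991]
73 [ 0.55530228 -0.17199152] [0.00240741 0.00080446] vs axis(scene) [2.80228294e-03 8.47865213e-06]
foot -0.11384000658070546
[179.96166819  -0.2288047   11.28373236] [-0.0027, 0.0007, 0.0768, 0.0007, -0.0029, -0.0012]
```

View pics/over.png

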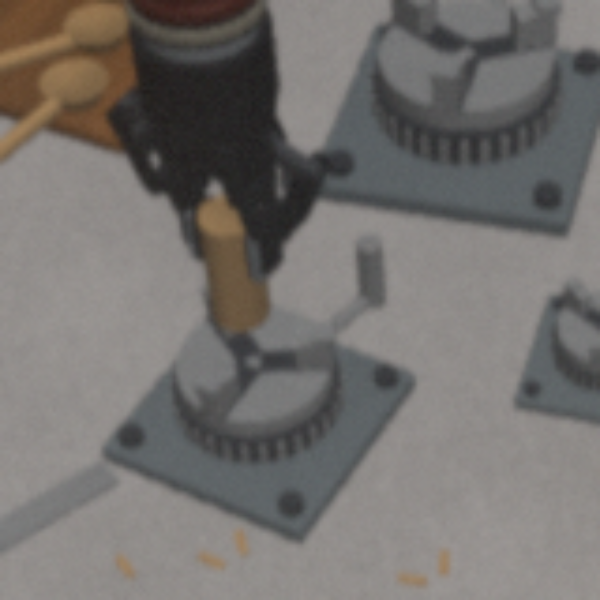

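The blank hangs over the chuck's open jaws, foot at crop (240,325) with the face centre at (255,365), about 2 mm too far in x. Correcting and lowering.

Request:
{"api": "apply_moves", "payload": {"rows": [-0.003,0.001,0.02,0,-0.003,-0.001,-0.003,0.001,0.04,0,-0.003,-0.001,-0.003,0.001,0.055,0,-0.003,-0.001,-0.003,0.001,0.065,0,-0.003,-0.001,-0.003,0.001,0.072,0,-0.003,-0.001,-0.003,0.001,0.076,0,-0.003,-0.001,-0.003,0.001,0.076,0,-0.003,-0.001,-0.003,0.001,0.076,0,-0.003,-0.001]}}

```text
t: 7.55
tool_pos: [0.5512, -0.1739, 0.1777]
tool_rot: [3.126, 0.311, -0.002]
contact_force: [0.4, 0.3, -1.1]
opening: 0.0347
grip_force: 32.1
```

Request:
{"api": "apply_moves", "payload": {"rows": [0,0,0.002,0,0,0,0,0,0.004,0,0,0,0,0,0.005,0,0,0,0,0,0.005,0,0,0]}}

```text
t: 7.95
tool_pos: [0.551, -0.1737, 0.1742]
tool_rot: [3.126, 0.311, -0.003]
contact_force: [0.4, 0.1, -0.4]
opening: 0.0342
grip_force: 32.1
```

Request:
{"api": "apply_moves", "payload": {"rows": [0,0,0.0015,0,0,0,0,0,0.0025,0,0,0,0,0,0.0025,0,0,0,0,0,0.0025,0,0,0]}}

```text
t: 8.35
tool_pos: [0.551, -0.1738, 0.1728]
tool_rot: [3.126, 0.311, -0.002]
contact_force: [-0.4, 0.4, -1.1]
opening: 0.0341
grip_force: 32.5
```

Request:
{"api": "apply_moves", "payload": {"rows": [0,0,0.0015,0,0,0,0,0,0.002,0,0,0,0,0,0.002,0,0,0]}}

```text
t: 8.65
tool_pos: [0.5513, -0.1738, 0.1727]
tool_rot: [3.126, 0.311, -0.002]
contact_force: [-2.4, 1.9, 4.4]
opening: 0.0346
grip_force: 32.8
```

The foot is in contact at the expected height. Releasing and checking.

Request:
{"api": "apply_moves", "payload": {"rows": [0,0,-0.001,0,0,0,0,0,-0.001,0,0,0,0,0,-0.001,0,0,0,0,0,-0.001,0,0,0,0,0,-0.001,0,0,0,0,0,-0.001,0,0,0,0,0,-0.001,0,0,0,0,0,-0.001,0,0,0], "grip": 0.8}}

```text
t: 9.45
tool_pos: [0.551, -0.1738, 0.1722]
tool_rot: [3.126, 0.311, -0.002]
contact_force: [-0.3, 0.1, -0.8]
opening: 0.0683
grip_force: 0.0
```

Request:
{"api": "apply_moves", "payload": {"rows": [0,0,-0.03,0,0,0,0,0,-0.08,0,0,0,0,0,-0.14,0,0,0,0,0,-0.2,0,0,0,-0.2,0,-0.2,0,0,0,-0.2,0,-0.2,0,0,0,-0.2,0,-0.2,0,0,0,-0.2,0,-0.2,0,0,0]}}

```text
t: 10.25
tool_pos: [0.4318, -0.1977, 0.2925]
tool_rot: [3.126, 0.307, -0.002]
contact_force: [0.8, -0.3, -0.1]
opening: 0.0683
grip_force: 0.0
```

Run:
```python
from h import *
from scipy.optimize import least_squares
o,p,R=cur();print(o["t"],p,ycur(),o["opening"])
ims=[]
for n,c,w in(("scene",(.5525,-.172),(190,130)),("top",(.552,-.174),(310,150))):
    im,d=ctrl.get_image(n);P,u,v=cloud(n,d)
    ims.append(cv2.resize(im[w[1]:w[1]+140,w[0]:w[0]+140],(400,400)))
    for lo,hi in((.09,.11),(.11,.13)):
        q=box(P,[.51,-.22,lo],[.59,-.13,hi])
        if len(q)<10:continue
        f=least_squares(lambda c:np.hypot(*(q[:,:2]-c).T)-.018,c,loss="soft_l1",f_scale=.002);print(n,len(q),f.x-c)
    q=box(P,[.51,-.22,.13],[.59,-.13,.15]);print(n,"top",len(q),(q.min(0)+q.max(0))/2,np.median(q[:,2]))
    q=box(P,[.38,-.25,.072],[.47,-.1,.09]);q=q[abs(np.hypot(*(q[:,:2]-c).T)-.11)<.02];print("post",(q.min(0)+q.max(0))/2,np.ptp(q,axis=0),len(q))
cv2.imwrite("pics/placed.png",np.hstack(ims))
```

```text
10.25 [ 0.43182697 -0.19768756  0.29245722] -78.78616542748149 0.0682996260209347
scene 89 [ 0.00054377 -0.00106669]
scene 94 [ 0.00061575 -0.00094728]
scene top 182 [ 0.55361419 -0.17139911  0.13608083] 0.13843027861487192
post [ 0.44169493 -0.16887842  0.0787415 ] [0.01811564 0.01815623 0.01201025] 46
top 39 [ 0.00197827 -0.00039376]
top 25 [ 0.00234445 -0.00078965]
top top 200 [ 0.55385184 -0.17340803  0.13914261] 0.14120675677528954Traceback (most recent call last):
  File "<stdin>", line 13, in <module>
    return umr_minimum(a, axis, None, out, keepdims, initial, where)
ValueError: zero-size array to reduction operation minimum which has no identity
```

The blank stands upright on the face, its top at 0.14 m and within 2 mm of the axis. The post is at about (0.441,-0.171). Next, gripping it with the fingers closing tangentially.

Run:
```python
from h import *
print(row([.441,-.171,.17],-91.5),row([.441,-.171,.119],-91.5))
```

```text
[0.0206, -0.041, 0.2045, 0.0004, 0.0002, 0.1424] [0.0206, -0.0411, 0.2895, 0.0004, 0.0002, 0.1424]
```

Request:
{"api": "apply_moves", "payload": {"rows": [0.021,-0.041,0.05,0,0,0.07,0.021,-0.041,0.12,0,0,0.142,0.021,-0.041,0.18,0,0,0.142,0.021,-0.041,0.2,0,0,0.142,0.021,-0.041,0.23,0,0,0.142,0.021,-0.041,0.26,0,0,0.142,0.021,-0.041,0.28,0,0,0.142,0.021,-0.041,0.288,0,0,0.142,0.021,-0.041,0.288,0,0,0.142,0.021,-0.041,0.288,0,0,0.142]}}

```text
t: 11.35
tool_pos: [0.4415, -0.1712, 0.1206]
tool_rot: [3.14, -0.039, -0.0]
contact_force: [0.4, 0.1, 0.5]
opening: 0.0682
grip_force: 0.0
```

Request:
{"api": "apply_moves", "payload": {"rows": [0,0,0,0,0,0,0,0,0,0,0,0,0,0,0,0,0,0,0,0,0,0,0,0,0,0,0,0,0,0,0,0,0,0,0,0,0,0,0,0,0,0,0,0,0,0,0,0,0,0,0,0,0,0], "grip": 0, "grip_force": 30}}

```text
t: 12.25
tool_pos: [0.441, -0.171, 0.12]
tool_rot: [3.141, -0.039, -0.002]
contact_force: [-2.0, 0.2, 5.5]
opening: 0.017
grip_force: 29.5
```

Run:
```python
from h import *
o,p,R=cur();print(o["t"],p,ycur(),o["opening"],o["q"],o["contact_force"])
c=np.array([.5515,-.1735]);d=p[:2]-c;r=.1105;a0=np.degrees(np.arctan2(d[1],d[0]));print(a0,np.hypot(*d))
base=(p,R);y0=ycur()
for k in range(0,90,5):
    a=np.radians(a0-k);print(k,row([*(c+np.hypot(*d)*np.array([np.cos(a),np.sin(a)])),p[2]],y0-k,base))
```

```text
12.25 [ 0.44097823 -0.17096177  0.12000909] -91.42794503670441 0.017014613593533637 [-5.26875612e-01 -1.21503931e-01  2.10896665e+00 -1.25213906e-03
  1.15493478e+00  1.06934974e+00] [-2.03008799  0.18224404  5.50609094]
178.68438374286072 0.11055090958645596
0 [-0.0, -0.0, -0.0, 0.0004, 0.0008, -0.0]
5 [0.0007, -0.0161, -0.0, 0.0004, 0.0008, 0.0556]
10 [0.0027, -0.032, -0.0, 0.0005, 0.0008, 0.1111]
15 [0.0062, -0.0477, -0.0, 0.0005, 0.0007, 0.1667]
20 [0.011, -0.063, -0.0001, 0.0005, 0.0007, 0.2222]
25 [0.0171, -0.0779, -0.0001, 0.0006, 0.0007, 0.2778]
30 [0.0245, -0.0922, -0.0001, 0.0006, 0.0007, 0.3333]
35 [0.0331, -0.1057, -0.0001, 0.0006, 0.0007, 0.3889]
40 [0.0429, -0.1185, -0.0001, 0.0007, 0.0006, 0.4444]
45 [0.0537, -0.1304, -0.0001, 0.0007, 0.0006, 0.5]
50 [0.0655, -0.1413, -0.0002, 0.0007, 0.0006, 0.5556]
55 [0.0783, -0.1511, -0.0002, 0.0007, 0.0005, 0.6111]
60 [0.0918, -0.1597, -0.0002, 0.0008, 0.0005, 0.6667]
65 [0.1061, -0.1672, -0.0002, 0.0008, 0.0005, 0.7222]
70 [0.1209, -0.1734, -0.0003, 0.0008, 0.0005, 0.7778]
75 [0.1362, -0.1782, -0.0003, 0.0009, 0.0004, 0.8333]
80 [0.1519, -0.1818, -0.0003, 0.0009, 0.0004, 0.8889]
85 [0.1678, -0.1839, -0.0003, 0.0009, 0.0004, 0.9444]
```

Gripped (opening 17 mm on an 18 mm post). Swinging clockwise along the arc.

Request:
{"api": "apply_moves", "payload": {"rows": [0.0007,-0.016,-0.002,0,0,0.056,0.0027,-0.032,-0.002,0,0,0.111,0.006,-0.048,-0.002,0,0,0.167,0.011,-0.063,-0.002,0,0,0.222,0.017,-0.078,-0.002,0,0,0.278,0.0245,-0.092,-0.002,0,0,0.333,0.0245,-0.092,-0.002,0,0,0.333,0.0245,-0.092,-0.002,0,0,0.333]}}

```text
t: 13.05
tool_pos: [0.4572, -0.1161, 0.1201]
tool_rot: [3.025, -0.848, 0.001]
contact_force: [4.8, -1.8, -5.5]
opening: 0.0172
grip_force: 29.8
```

```bash
cat > arc.py <<'E'
from h import *
import sys
o,p,R=cur();print(o["t"],p,ycur(),o["opening"],o["q"][5],o["contact_force"])
c=np.array([.5515,-.1735]);d=p[:2]-c;a0=np.degrees(np.arctan2(d[1],d[0]));print("sleeve rad",np.radians(191.2-a0),"r",np.hypot(*d))
t=np.array([np.sin(np.radians(a0)),-np.cos(np.radians(a0))]);print("tang F",-o["contact_force"][:2]@t,"rad F",o["contact_force"][:2]@d/np.hypot(*d))
# continue from the nominal arc: yaw gives rotation
y0=ycur()
for k in map(float,sys.argv[1:]):
    a=np.radians(a0-k);print(k,row([*(c+.1105*np.array([np.cos(a),np.sin(a)])),p[2]],np.degrees(a)+90-180-.0,(p,R)))
E
python3 arc.py 5 10 15 20 25
```

```text
13.05 [ 0.45716574 -0.11605348  0.1201091 ] -121.3075979545406 0.017193131886660898 1.7108974166547037 [ 4.83432036 -1.83054326 -5.51248207]
sleeve rad 0.7424642203811309 r 0.11044933587280716
tang F -0.9509513241179528 rad F -5.081066179736763
5.0 [0.0006, -0.0161, -0.0, 0.0005, 0.0002, -1.9441]
10.0 [0.0027, -0.032, -0.0, 0.0005, 0.0002, -1.8885]
15.0 [0.0062, -0.0477, -0.0, 0.0005, 0.0001, -1.833]
20.0 [0.0111, -0.063, -0.0, 0.0004, 0.0001, -1.7774]
25.0 [0.0172, -0.0778, -0.0, 0.0004, 0.0001, -1.7219]
```

Request:
{"api": "apply_moves", "payload": {"rows": [0.0006,-0.016,0,0,0,0.056,0.0027,-0.032,0,0,0,0.111,0.006,-0.048,0,0,0,0.167,0.011,-0.063,0,0,0,0.222,0.017,-0.078,0,0,0,0.278,0.017,-0.078,0,0,0,0.278,0.017,-0.078,0,0,0,0.278]}}

```text
t: 13.75
tool_pos: [0.4902, -0.0823, 0.1201]
tool_rot: [2.768, -1.482, 0.001]
contact_force: [4.1, -4.0, -5.3]
opening: 0.0172
grip_force: 30.1
```

```bash
python3 arc.py 2 4 6 8
```

```text
13.75 [ 0.49017886 -0.08230765  0.12008787] -146.34590885411396 0.017218823295803407 2.239738189704257 [ 4.14052921 -4.01074947 -5.34336108]
sleeve rad 1.1742862142736028 r 0.10989234314527535
tang F -1.1979077842008952 rad F -5.638715317873749
2.0 [-0.0009, -0.0064, -0.0, 0.0015, 0.0013, -1.9807]
4.0 [-0.0006, -0.0128, -0.0, 0.0015, 0.0013, -1.9585]
6.0 [-0.0001, -0.0193, -0.0, 0.0015, 0.0012, -1.9363]
8.0 [0.0007, -0.0256, -0.0, 0.0015, 0.0012, -1.914]
```

Request:
{"api": "apply_moves", "payload": {"rows": [0,-0.0064,0,0,0,0.022,0.0002,-0.0128,0,0,0,0.044,0.001,-0.019,0,0,0,0.067,0.0018,-0.0256,0,0,0,0.089,0.0018,-0.0256,0,0,0,0.089]}}

```text
t: 14.25
tool_pos: [0.5031, -0.0751, 0.1201]
tool_rot: [2.656, -1.671, -0.001]
contact_force: [1.0, -6.5, -2.9]
opening: 0.0172
grip_force: 30.4
```

```bash
python3 arc.py 2 4
```

```text
14.25 [ 0.5030849  -0.0751187   0.12010401] -154.36533564497958 0.017158413534262274 2.4024876691242234 [ 1.03804844 -6.549862   -2.94043008]
sleeve rad 1.3089519505138552 r 0.10964899119920293
tang F 1.9606897700338561 rad F -6.335134762551659
2.0 [-0.0014, -0.0064, -0.0, 0.0016, 0.0033, -1.9841]
4.0 [-0.0011, -0.0128, -0.0, 0.0017, 0.0032, -1.9619]
```

Request:
{"api": "apply_moves", "payload": {"rows": [0,-0.0032,0,0,0,0.011,0,-0.0064,0,0,0,0.022,0.0001,-0.0096,0,0,0,0.033,0.0001,-0.0096,0,0,0,0.033], "grip_force": 50}}

```text
t: 14.65
tool_pos: [0.5076, -0.0731, 0.1201]
tool_rot: [2.611, -1.738, -0.003]
contact_force: [-3.5, -8.4, 0.2]
opening: 0.017
grip_force: 48.9
```

```bash
python3 arc.py 2
```

```text
14.65 [ 0.50758337 -0.07312032  0.1201212 ] -157.29951329682 0.016968511879665835 2.461277560116803 [-3.46287384 -8.37675242  0.2161998 ]
sleeve rad 1.3538583862535547 r 0.10956619402618932
tang F 6.5301249105793 rad F -6.286409551416889
2.0 [-0.0015, -0.0064, -0.0, 0.0017, 0.0056, -1.9881]
```

Request:
{"api": "apply_moves", "payload": {"rows": [0,-0.003,0,0,0,0.011,0,-0.0064,0,0,0,0.022,0.0001,-0.0096,0,0,0,0.033,0.0001,-0.0096,0,0,0,0.033]}}

```text
t: 15.05
tool_pos: [0.5122, -0.0713, 0.1201]
tool_rot: [2.563, -1.803, -0.005]
contact_force: [-7.3, -9.4, 2.4]
opening: 0.0169
grip_force: 49.5
```

```bash
python3 arc.py
```

```text
15.05 [ 0.5121688  -0.07129854  0.12006464] -160.2357036489667 0.016861846012798175 2.519684753070918 [-7.2797792  -9.3883598   2.36409266]
sleeve rad 1.3989038123596775 r 0.10950835977357315
tang F 10.165977032005339 rad F -6.147308027462062
```

Request:
{"api": "apply_moves", "payload": {"rows": [0,-0.003,0,0,0,0.011,0,-0.0064,0,0,0,0.022,0,-0.0096,0,0,0,0.033,0,-0.0128,0,0,0,0.044,0,-0.0128,0,0,0,0.044]}}

```text
t: 15.55
tool_pos: [0.5184, -0.0692, 0.1201]
tool_rot: [2.498, -1.887, -0.008]
contact_force: [-13.0, -12.6, 7.3]
opening: 0.0169
grip_force: 50.4
```

```bash
python3 arc.py
```

```text
15.55 [ 0.51840706 -0.06921126  0.12006508] -164.1511295635392 0.016872825140214397 2.5969059815161373 [-12.97578362 -12.60995668   7.26858691]
sleeve rad 1.4590029127624595 r 0.10941336035905497
tang F 16.18201462672114 rad F -8.094712512659553
```

Request:
{"api": "apply_moves", "payload": {"rows": [0,-0.003,0,0,0,0.011,0,-0.0055,0,0,0,0.019,0,-0.0055,0,0,0,0.019]}}

```text
t: 15.85
tool_pos: [0.521, -0.0685, 0.12]
tool_rot: [2.469, -1.923, -0.01]
contact_force: [-15.6, -11.8, 9.4]
opening: 0.0168
grip_force: 51.0
```

```bash
python3 arc.py
```

```text
15.85 [ 0.52104055 -0.06845825  0.12002829] -165.8324049193354 0.01681857775421307 2.629570832647381 [-15.60568848 -11.76384268   9.42989508]
sleeve rad 1.484039136005546 r 0.1093688582202146
tang F 18.264513404183152 rad F -6.952198061192866
```

Request:
{"api": "apply_moves", "payload": {"rows": [0,0,0,0,0,0,0,0,0,0,0,0,0,0,0,0,0,0,0,0,0,0,0,0,0,0,0,0,0,0,0,0,0,0,0,0,0,0,0,0,0,0], "grip": 0.6}}

```text
t: 16.55
tool_pos: [0.5226, -0.066, 0.1191]
tool_rot: [2.473, -1.93, -0.007]
contact_force: [-5.4, -4.0, -2.8]
opening: 0.0512
grip_force: 2.9
```

Request:
{"api": "apply_moves", "payload": {"rows": [0,0,-0.02,0,0,0,0,0,-0.06,0,0,0,0,0,-0.12,0,0,0,0,0,-0.2,0,0,0,0,0,-0.28,0,0,0,-0.1,0.1,-0.32,0,0,0,-0.2,0.3,-0.32,0,0,0,-0.2,0.3,-0.32,0,0,0,-0.2,0.3,-0.32,0,0,0,-0.2,0.3,-0.32,0,0,0]}}

```text
t: 17.55
tool_pos: [0.319, 0.0086, 0.3148]
tool_rot: [-2.475, 1.931, -0.005]
contact_force: [0.5, -1.0, -0.5]
opening: 0.0517
grip_force: 0.0
```

Run:
```python
from h import *
from scipy.optimize import least_squares
o,p,R=cur();print(o["t"],p,o["contact_force"])
ims=[]
for n,c,w in(("scene",(.5525,-.172),(190,160)),("top",(.552,-.174),(310,160))):
    im,d=ctrl.get_image(n);P,u,v=cloud(n,d)
    ims.append(cv2.resize(im[w[1]:w[1]+130,w[0]:w[0]+130],(400,400)))
    for lo,hi in((.09,.11),(.11,.13)):
        q=box(P,[.51,-.22,lo],[.59,-.13,hi])
        if len(q)<10:continue
        f=least_squares(lambda c:np.hypot(*(q[:,:2]-c).T)-.018,c,loss="soft_l1",f_scale=.002);print(n,len(q),f.x-c)
    q=box(P,[.51,-.22,.13],[.59,-.13,.15]);print(n,"top",len(q),np.median(q,0) if len(q) else 0)
    q=box(P,[.45,-.13,.072],[.57,-.03,.09]);q=q[abs(np.hypot(*(q[:,:2]-c).T)-.11)<.02]
    if len(q):
        m=(q.min(0)+q.max(0))/2;print("post",m,len(q),np.radians(191.2-np.degrees(np.arctan2(m[1]-c[1],m[0]-c[0]))))
cv2.imwrite("pics/final.png",np.hstack(ims))
```

```text
17.55 [0.31897605 0.00855435 0.31480117] [ 0.50040463 -1.04598009 -0.46862463]
scene 92 [-0.00215571 -0.00118779]
scene 93 [-0.00213022 -0.00089771]
scene top 180 [ 0.55310068 -0.16888022  0.13848822]
post [ 0.5066233  -0.07137274  0.07861369] 56 1.3385176762516773
top 47 [-0.00062854 -0.00134408]
top 33 [-0.00032225 -0.00079097]
top top 197 [ 0.55075533 -0.17362987  0.14130674]
post [ 0.50589328 -0.07359041  0.08038575] 45 1.3358061871807756
```

View pics/final.png

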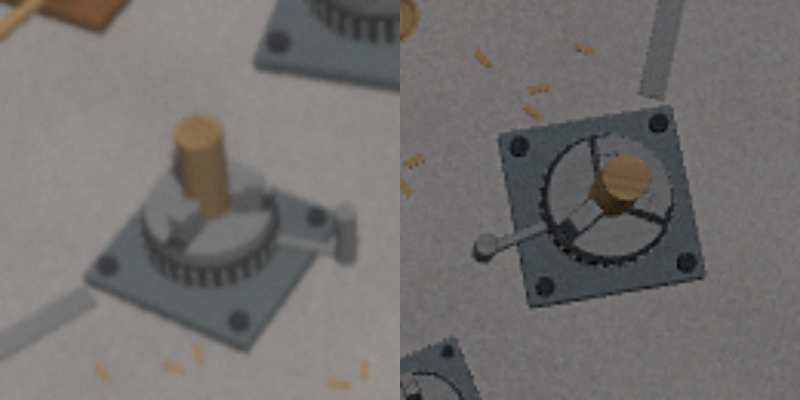

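The blank is upright and held between the three jaws, foot at crop (215,215) in the left half. The post is at left crop (345,235) and right crop (483,248), about 1.34 rad. The tool had reached about 1.48 rad before release, so the handle may have sprung back or the fingers may have flexed. I'll regrip, push harder with a stiffer grip, check under load, and unload slowly.

Run:
```python
from h import *
print(row([.506,-.073,.25],-155.4),row([.506,-.073,.121],-155.4))
```

```text
[0.2063, -0.2669, 0.1104, -0.0033, -0.0017, -0.1169] [0.2059, -0.2657, 0.3254, -0.0033, -0.0017, -0.1169]
```

Request:
{"api": "apply_moves", "payload": {"rows": [0.206,-0.266,0.05,-0.003,-0.002,-0.117,0.206,-0.266,0.1,-0.003,-0.002,-0.117,0.206,-0.266,0.1,-0.003,-0.002,-0.117,0.206,-0.266,0.1,-0.003,-0.002,-0.117,0.206,-0.266,0.1,-0.003,-0.002,-0.117,0.206,-0.266,0.16,-0.003,-0.002,-0.117,0.206,-0.266,0.22,-0.003,-0.002,-0.117,0.206,-0.266,0.27,-0.003,-0.002,-0.117,0.206,-0.266,0.3,-0.003,-0.002,-0.117,0.206,-0.266,0.322,-0.003,-0.002,-0.117,0.206,-0.266,0.322,-0.003,-0.002,-0.117,0.206,-0.266,0.322,-0.003,-0.002,-0.117], "grip": 0.7}}

```text
t: 18.85
tool_pos: [0.5063, -0.0743, 0.1204]
tool_rot: [2.64, -1.698, -0.008]
contact_force: [0.9, -0.7, 0.3]
opening: 0.0598
grip_force: 0.0
```

Request:
{"api": "apply_moves", "payload": {"rows": [0,0,0,0,0,0,0,0,0,0,0,0,0,0,0,0,0,0,0,0,0,0,0,0,0,0,0,0,0,0,0,0,0,0,0,0,0,0,0,0,0,0,0,0,0,0,0,0], "grip": 0, "grip_force": 110}}

```text
t: 19.65
tool_pos: [0.5059, -0.0744, 0.1209]
tool_rot: [2.64, -1.698, -0.008]
contact_force: [-2.4, 1.3, 5.0]
opening: 0.0156
grip_force: 107.2
```

```bash
python3 arc.py
```

```text
19.65 [ 0.50590121 -0.07435677  0.12085771] -155.50580657871487 0.015552068526066345 2.4235220271483784 [-2.36221994  1.29454553  4.96520746]
sleeve rad 1.3351935340793117 r 0.10912666473909659
tang F 1.6051842076802116 rad F 2.163172400078526
```

Request:
{"api": "apply_moves", "payload": {"rows": [0,-0.0064,0,0,0,0.022,0.0002,-0.0128,0,0,0,0.044,0.001,-0.019,0,0,0,0.067,0.0018,-0.0256,0,0,0,0.089,0.0018,-0.0256,0,0,0,0.089,0.0018,-0.0256,0,0,0,0.089]}}

```text
t: 20.25
tool_pos: [0.5187, -0.0696, 0.1208]
tool_rot: [2.512, -1.874, -0.014]
contact_force: [-12.3, -3.7, 12.1]
opening: 0.0155
grip_force: 108.0
```

```bash
python3 arc.py
python3 - <<'E'
from h import *
im,d=ctrl.get_image("scene");cv2.imwrite("pics/load.png",cv2.resize(im[160:290,190:320],(400,400)))
a=cv2.imread("pics/final.png")[:,:400];b=cv2.imread("pics/load.png");cv2.imwrite("pics/cmp.png",np.hstack([a,b]))
E
```

```text
20.25 [ 0.51874555 -0.06962727  0.12079655] -163.43687856691247 0.015480943618746646 2.5803934102988304 [-12.32622395  -3.73179554  12.14234882]
sleeve rad 1.4608099227841627 r 0.10891463956469155
tang F 12.877896755606955 rad F 0.14788521851479022
```

View pics/cmp.png

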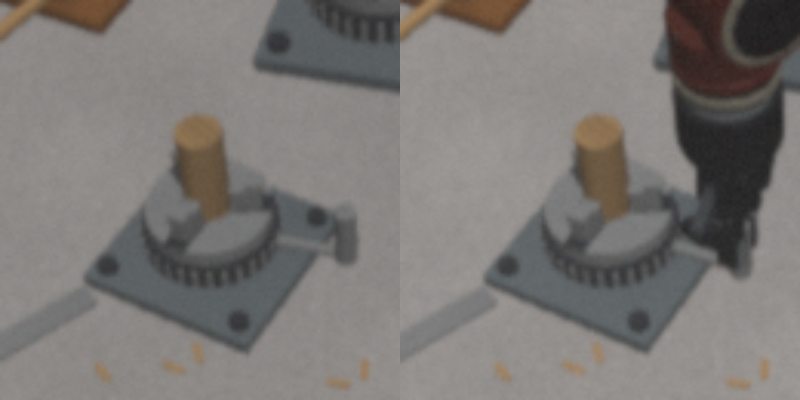

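Compared with the released state (left), the bar under load has turned further (bar end from about (335,248) to (315,260)). So the jaws and sleeve are elastic. I'll push slightly further, then unload in steps to find where the sleeve holds by itself.

Request:
{"api": "apply_moves", "payload": {"rows": [0,-0.0064,0,0,0,0.022,0.0001,-0.0096,0,0,0,0.033,0.0001,-0.0096,0,0,0,0.033]}}

```text
t: 20.6
tool_pos: [0.5233, -0.0683, 0.1207]
tool_rot: [2.461, -1.935, -0.017]
contact_force: [-17.9, -4.7, 15.4]
opening: 0.0156
grip_force: 108.9
```

Request:
{"api": "apply_moves", "payload": {"rows": [0,0.003,0,0,0,-0.01,0,0.003,0,0,0,-0.01,0,0.003,0,0,0,-0.01]}}

```text
t: 20.9
tool_pos: [0.5218, -0.0687, 0.1208]
tool_rot: [2.477, -1.916, -0.015]
contact_force: [-16.7, -4.5, 15.2]
opening: 0.0155
grip_force: 108.5
```

```bash
python3 arc.py
```

```text
20.9 [ 0.52180319 -0.06871272  0.12075114] -165.4557985883038 0.015454670141659148 2.619842938285092 [-16.70712895  -4.50081012  15.2239116 ]
sleeve rad 1.4901136021431545 r 0.10891406640401788
tang F 17.301293644036775 rad F 0.22513936174412072
```

Request:
{"api": "apply_moves", "payload": {"rows": [0,0.003,0,0,0,-0.01,0,0.003,0,0,0,-0.01,0,0.003,0,0,0,-0.01]}}

```text
t: 21.2
tool_pos: [0.5203, -0.0691, 0.1208]
tool_rot: [2.492, -1.898, -0.014]
contact_force: [-14.5, -4.2, 13.9]
opening: 0.0157
grip_force: 108.3
```

```bash
python3 arc.py
```

```text
21.2 [ 0.52031804 -0.06913559  0.12076463] -164.5686866231594 0.015681725766493924 2.602555911824199 [-14.4977067   -4.16392756  13.91212869]
sleeve rad 1.475936415139608 r 0.10892311474693378
tang F 15.082969746839666 rad F 0.16067317270183154
```

```bash
cat > bar.py <<'E'
from h import *
for n,c in(("scene",(.5525,-.172)),("top",(.552,-.174))):
    im,d=ctrl.get_image(n);P,u,v=cloud(n,d)
    r=np.hypot(P[:,0]-c[0],P[:,1]-c[1]);a=np.degrees(np.arctan2(P[:,1]-c[1],P[:,0]-c[0]))
    s=(r>.06)&(r<.095)&(P[:,2]>.031)&(P[:,2]<.045)&(a>80)&(a<140)
    if s.sum()>3: print(n,s.sum(),"bar sleeve rad",np.radians(191.2-np.median(a[s])),np.radians(191.2-np.mean(a[s])),np.std(a[s]))
    q=box(P,[.45,-.13,.072],[.57,-.03,.086]);rr=np.hypot(*(q[:,:2]-c).T);q=q[abs(rr-.11)<.02]
    if len(q)<90 and len(q):m=(q.min(0)+q.max(0))/2;print("post",m,len(q),np.radians(191.2-np.degrees(np.arctan2(m[1]-c[1],m[0]-c[0]))))
E
python3 bar.py; python3 arc.py
```

```text
scene 51 bar sleeve rad 1.5048450970759044 1.4986909960967596 2.121051703816373
post [ 0.52160373 -0.0590609   0.07892262] 41 1.4992409135599616
post [ 0.49990957 -0.07029363  0.07666808] 1 1.3007970960122432
21.3 [ 0.52030536 -0.06911432  0.12074894] -164.56885768041877 0.015488241595516246 2.6025680217255625 [-15.02455902  -4.29765891  14.67776212]
sleeve rad 1.4758807720236116 r 0.10894712661776952
tang F 15.626045692976364 rad F 0.18423290963548444
```

Request:
{"api": "apply_moves", "payload": {"rows": [0,0.004,0,0,0,-0.014,0,0.008,0,0,0,-0.028,0,0.012,0,0,0,-0.042,0,0.012,0,0,0,-0.042]}}

```text
t: 21.7
tool_pos: [0.5142, -0.071, 0.1208]
tool_rot: [2.555, -1.816, -0.011]
contact_force: [-9.9, -4.9, 10.7]
opening: 0.0152
grip_force: 107.6
```

```bash
python3 bar.py; python3 arc.py
```

```text
scene 53 bar sleeve rad 1.443173032274843 1.4363368442199296 2.306214054809351
post [ 0.5167     -0.06407366  0.07812596] 32 1.4459863984432348
21.8 [ 0.51422071 -0.07099003  0.12078122] -160.83395581336026 0.015806625946315715 2.5299952088434847 [-9.98992228 -4.1049825  10.68889185]
sleeve rad 1.4174769155384408 r 0.10907813062332204
tang F 10.791323768878708 rad F -0.44357607291839835
```

Request:
{"api": "apply_moves", "payload": {"rows": [0,0.004,0,0,0,-0.014,0,0.007,0,0,0,-0.024,0,0.007,0,0,0,-0.024,0,0.007,0,0,0,-0.024]}}

```text
t: 22.2
tool_pos: [0.5109, -0.0722, 0.1208]
tool_rot: [2.589, -1.77, -0.009]
contact_force: [-6.7, -3.0, 7.7]
opening: 0.0154
grip_force: 107.4
```

```bash
python3 bar.py; python3 arc.py
```

```text
scene 55 bar sleeve rad 1.4113302270034895 1.4118422790947065 2.1517453148723997
post [ 0.51565519 -0.06992396  0.07880673] 28 1.4198728914349836
22.3 [ 0.51083413 -0.07222542  0.12080245] -158.70450124186164 0.015851265054132233 2.487916547085246 [-6.22132395 -2.88319058  7.46843714]
sleeve rad 1.3844392838418962 r 0.10913410673364705
tang F 6.847624792338587 rad F -0.3573433474993755
```

Request:
{"api": "apply_moves", "payload": {"rows": [0,0.004,0,0,0,-0.014,0,0.007,0,0,0,-0.024,0,0.007,0,0,0,-0.024,0,0.007,0,0,0,-0.024]}}

```text
t: 22.7
tool_pos: [0.5075, -0.0736, 0.1208]
tool_rot: [2.623, -1.722, -0.007]
contact_force: [-4.7, -3.4, 6.7]
opening: 0.0161
grip_force: 107.5
```

```bash
python3 arc.py
```

```text
22.7 [ 0.50745084 -0.07360132  0.12082318] -156.56737525984553 0.01610755762792777 2.4454658737947925 [-4.7477293  -3.3828431   6.66477963]
sleeve rad 1.3509804551714741 r 0.10917909265111636
tang F 5.708998463069042 rad F -1.1797870402396893
```

Request:
{"api": "apply_moves", "payload": {"rows": [0,0,0,0,0,0,0,0,0,0,0,0,0,0,0,0,0,0,0,0,0,0,0,0,0,0,0,0,0,0], "grip": 0.3, "grip_force": 20}}

```text
t: 23.2
tool_pos: [0.507, -0.0727, 0.1192]
tool_rot: [2.624, -1.723, -0.011]
contact_force: [0.5, -0.5, -0.1]
opening: 0.0254
grip_force: 0.0
```

```bash
python3 bar.py; python3 arc.py
```

```text
scene 45 bar sleeve rad 1.3563435592973652 1.355128314616379 1.9269073892762434
post [ 0.50455355 -0.06318611  0.07763449] 23 1.3512403301308973
post [ 0.48241092 -0.07745483  0.08173013] 1 1.141728093342706
23.3 [ 0.50701115 -0.07275977  0.11932507] -156.5867904097282 0.025793539167699945 2.4457874353232305 [ 0.4615398  -0.60258268 -0.55521622]
sleeve rad 1.350410292701302 r 0.1101265249019734
tang F -0.17877085748954202 rad F -0.7376759825295544
```

Request:
{"api": "apply_moves", "payload": {"rows": [0,0,-0.02,0,0,0,0,0,-0.06,0,0,0,0,0,-0.12,0,0,0,0,0,-0.2,0,0,0,0,0,-0.28,0,0,0,-0.1,0.1,-0.32,0,0,0,-0.2,0.3,-0.32,0,0,0,-0.2,0.3,-0.32,0,0,0,-0.2,0.3,-0.32,0,0,0,-0.2,0.3,-0.32,0,0,0,-0.2,0.3,-0.32,0,0,0,-0.2,0.3,-0.32,0,0,0]}}

```text
t: 24.5
tool_pos: [0.2958, -0.0345, 0.3138]
tool_rot: [2.624, -1.724, -0.006]
contact_force: [-0.4, -0.7, 0.1]
opening: 0.0255
grip_force: 0.0
```

```bash
python3 bar.py
python3 - <<'E'
from h import *
from scipy.optimize import least_squares
for n,c in(("scene",(.5525,-.172)),("top",(.552,-.174))):
    im,d=ctrl.get_image(n);P,u,v=cloud(n,d)
    for lo,hi in((.088,.105),(.115,.132)):
        q=box(P,[.51,-.22,lo],[.59,-.13,hi])
        f=least_squares(lambda c:np.hypot(*(q[:,:2]-c).T)-.018,c,loss="soft_l1",f_scale=.002);print(n,len(q),f.x-c)
    q=box(P,[c[0]-.06,c[1]-.06,.08],[c[0]+.06,c[1]+.06,.089]);dd=q[:,:2]-c;a=np.degrees(np.arctan2(dd[:,1],dd[:,0]));r=np.hypot(*dd.T)
    for k in(11.2,131.2,251.2):
        s=(abs((a-k+180)%360-180)<20)&(r>.02);print(n,k,s.sum(),np.percentile(r[s],[5,95]) if s.sum() else 0)
    if n=="scene":cv2.imwrite("pics/end.png",im)
E
```

```text
scene 58 bar sleeve rad 1.3508897922099026 1.3543384881247624 2.045093843867359
post [ 0.50645034 -0.07113458  0.07894088] 53 1.33798935878936
top 54 bar sleeve rad 1.3327155153875478 1.3337347276756515 2.1344008235682557
post [ 0.50600284 -0.07376502  0.08034629] 35 1.3360482529253792
scene 83 [-0.00207148 -0.00113872]
scene 79 [-0.00205463 -0.0010264 ]
scene 11.2 51 [0.02361629 0.04173589]
scene 131.2 50 [0.0214363  0.04260088]
scene 251.2 8 [0.03561351 0.04492961]
top 80 [-0.00061897 -0.00095   ]
top 23 [-0.00012796 -0.00081974]
top 11.2 38 [0.02242604 0.04267838]
top 131.2 41 [0.02126083 0.04245428]
top 251.2 48 [0.02207939 0.04295979]
```

View pics/end.png

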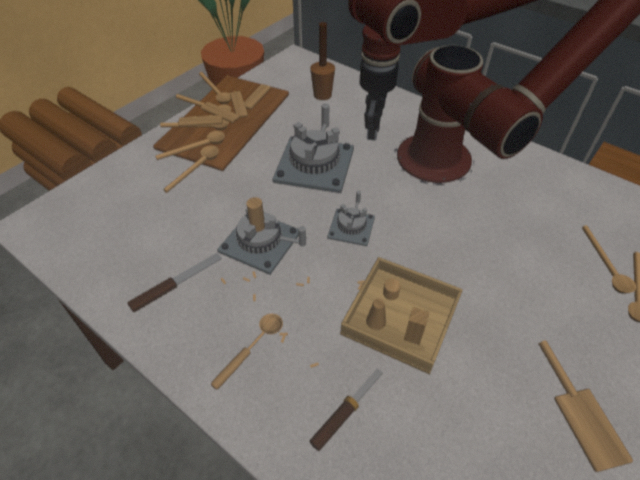

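The blank at (256,215) is clamped upright in the middle chuck, with the three jaws evenly in. The handle at (302,236) holds steady at about 1.34 rad. The crate pieces, spoon, gouge and knife are where they were, and the arm is clear. Handing in.

```bash
python3 -c "
from station import ctrl
print(ctrl.finish_job())"
```

```text
the job is handed in; nothing more can be done
None
```

The job is handed in: the blank stands upright on the middle chuck's face and the arm is clear; I pushed the handle to about 18 N, but it sprang back on release to about 1.34 rad (contact is about 1.25), and I did not test the final grip.

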